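Open the jewellery box at its latch and point out the amber brooch

ROBOT

A 6-joint arm with a two-finger parallel gripper is mounted at the origin on the work surface. World frame = base frame: x ahead of the robot, y to its left, z up, the work surface at z = 0. Lengths are in m, angles in rad, forces in N, time in s.
With the tool pointing down it reaches from about 0.35 to 0.775 m from the base axis. Payload 5.5 kg.
Tool frame: the origin (TCP) lies midway between the tips of the shut fingers; the grasp point (between the pads) lies 19 mm behind it; z points along the fingers, y is the direction in which the jaws open and shut (so a half turn about z gives the same grasp; the last joint's range is limited). The gripper opens to 85 mm and grips with 20 to 120 N. Pads are 22 mm wide; open, the fingers measure 114 mm over their backs; the gripper's body (76 mm by 85 mm) begins 54 mm behind the grasp point. The pads swing forward as they close: fully open they stand 13 mm farther back than shut.
Start: joints at [-1.439, 0.313, 0.046, 1.304, 0, 1.431], TCP at [0.154, -0.554, 0.231] pointing down, gripper open.
Joint ranges: [-2.76, 2.76], [-0.86, 1.69], [-1.03, 1.26], [-2.2, 2.34], [-1.47, 1.5], [-3.14, 3.14]. Speed limits (rad/s): [2.57, 2.57, 3.14, 3.14, 3.14, 3.14].

INTERFACE

Orientations are given as a unit quaternion [w, x, y, z].
In Python, from workcell import env gives the robot as it stands.
- The arm moves only by the shell command python3 -m pendant 'ROWS' [FORCE]. ROWS is JSON, a list of rows, each a list of 3 entries, a list of its own where there are three numbers: the shift along the tool's x, y, z each as a share of 20 mm, from -1 to 1, then the turn about the tool's z as a share of 6 degrees, from -1 to 1, then the closure, from -1 (fully open) to 1 (shut). In form: [[[tx, ty, tz], turn, claw], ...]. A call has 1 to 12 rows; each row shifts and turns the commanded pose from where the row before left it, along the tool's axes as they then stand; what a row does not reach is not made up. A row lasts 1/8 s, in which the tool goes at most 62.5 mm and 10.7 degrees, less where a joint would pass 70% of its speed; a pose out of reach is approached as far as the arm can. A call with a number of a shift or a turn outside -1 to 1 is refused whole. A call with a gripper value outside its range is refused whole. The fingers move at their own pace and stop on an object; FORCE is the grip in N (left out, the last holds). Time passes only in rows, so rows that do not move let the fingers close. It gives the time, the measured TCP pose, the force and the opening at its end, in the units of the state.
- env.get_state(): the state, without advancing time (a new reading comes with each control period).
- env.read_camera(name): name is "scene" or "top"; returns a dict with "color" (480x640x3 uint8, blue, green, red), "mtx" (3x3 intrinsics, pixels), "view" (4x4, takes a point from world to camera coordinates). Camera axes: x right, y down, z forward; pixel columns grow to the right and rows downward; lengths in m; the calibration is good to about 2 mm. A picture is of the moment at which its call begins. There is no depth.
- env.hand_in(): hands the job in, once; it reports no verdict.
Trained networks look in the newest picture that a camera, given by its name, has taken for a name from the list of things; names that differ only in an ending like _2 or _b are one class to them, and where a whole thing is asked for, a point or a joint stands for the part that bears it (a point fixed in the world has none). Each returns a list of dicts, best first, with "p" (0 to 1); they miss things now and then, are a little off and sometimes report something else, mostly with a low value. They report only what shows in the picture. A call takes as long as a camera call.
- env.boxes_of(camera, thing): "location" ([column, row] in pixels, amid what is visible of it).
- env.cut_out(camera, thing): "region" (480x640 bool, what is visible of it) and "location" ([column, row] in pixels, amid what is visible of it).
The state is a dict: "clock": time; "joint_pos": joint angles; "qvel": joint speeds; "tau": joint torques, N m; "tcp_pos": TCP position; "orientation": TCP orientation; "wrist_force": force on the tool from outside, world axes, zero at the start; "ft_torque": the same for the moment, N m; "finger_gap": finger opening in m.
Only numpy, scipy, OpenCV 4.12 (cv2) and the standard library are available. Lean on these libraries where they do the work, as an engineer would, in place of code of your own. Each camera call takes 0.05 s, during which the arm holds its last target.

TASK

Show me which piece is the amber brooch. Press the latch button of the jewellery box and let the lid spring all the way open, then point down at the amber brooch with the fingertips about two centimetres above it and keep them there for a good two seconds. Point at that piece only and do not touch any of the jewellery; then take the hand well away from the box, leave it open, and leave the key dish, lint brush and shoehorn where they are.

Things in the scene. Friction and masses are not known exactly. Their poses are not given: they have to be found in the camera images.
- jewel_box: dark walnut jewellery box, fixed to the shelf top, 150 (x) by 220 (y) by 64 mm high with the lid shut. Origin: centre of its underside; x points from the latch side (front, facing the robot) to the hinge side, y along its width. Walls 8 mm thick, rim 50 mm above the shelf. Pale velvet inside, the rear half filled by two fixed ring rolls 42 mm high
- tray (a point): centre of the floor of the middle of three open compartments side by side along the front half of the box: 22 mm above the shelf, at box x = -22 mm, y = 0; the other two lie 69 mm to either side in y. Each is about 65 (y) by 89 mm (x), partitions 46 mm above the shelf. Which piece lies in which changes from start to start and is seen only with the lid open
- latch_button_top (a point): centre of the top of the latch button: round, black, 18 mm across, on a brass latch case (33 by 44 mm, top 52 mm above the shelf) at the middle of the box's front. The point is 60 mm above the shelf, at box x = -96.5 mm, y = 0, 21 mm in front of the lid's edge; the lid's top is 4 mm higher. Pressed straight down
- latch_button (a joint): how far the latch button is pressed, m: 0 out, 0.005 fully in; it springs back. It takes 1.4 N at the start and 5 N fully in; beyond about 0.003 the catch lets the lid go
- lid (a joint): angle of the lid, rad: 0 shut and latched, 1.9 fully open, leaning back past upright. It cannot be lifted while latched. Once unlatched a spring raises it softly (about 1 N at its front edge) in about 2 to 4 s and it stays open; a hand above it only holds it up until withdrawn
- lid_front (a point): middle of the upper front edge of the lid; the hinge line runs along y at box x = +75 mm, 50 mm above the shelf. Fully open the lid reaches about 195 mm above the shelf
- amber_brooch: the amber brooch, the thing to point at: oval orange stone in a gold rim, 46 by 34 mm, 13 mm high, lying loose on the floor of one of the three compartments. Origin: centre of its underside; z up, x along its length
- malachite_brooch: square green brooch in a silver frame, 34 by 34 mm, 11 mm high, loose in another compartment. Origin: centre of its underside, z up
- lapis_pendant: round dark blue pendant in a silver frame, 36 mm across with a small loop, 11 mm high, loose in the third compartment. Origin: centre of its underside, z up
- key_dish: shallow frosted glass dish with three spare keys, 132 mm across, 34 mm high, standing loose to the left or the right of the box. Origin: centre of its underside
- lint_brush: teal plastic lint brush, about 220 mm long, 52 mm wide, 25 mm high, lying loose on the other side of the box. Origin: on its underside near mid length; x towards the broad head
- shoehorn: wooden spoon-shaped shoehorn, about 316 mm long, 46 mm wide, 18 mm high, lying loose behind the box. Origin: on its underside near mid length; x towards the spoon end

How it is judged:
By the outcome, as a careful person would: the job done as asked, in the order asked, and still so for the second after the job is handed in, with the robot touching nothing.
It also fails if it takes over 42 s, if anything falls off the work surface, if the arm or the gripper's body presses on something with over 40 N, if the wrist force passes 120 N, or if a joint passes its speed limit or range.

## Working session

There is one attempt and no reset: what is moved stays moved. The work goes in short steps, Python scripts to look and compute and a shell command to move; the robot and the scene stay as the last step left them, time stands still between calls to the robot, and variables do not carry over. Pictures are saved under pics/ and viewed, and the job is handed in when it is done.

```bash
ls; mkdir -p pics; cat > h.py <<'E'
import numpy as np, cv2
from workcell import env
def proj(c,P):
    p=c["view"]@np.r_[P,1]; q=c["mtx"]@p[:3]; return q[:2]/q[2]
def back(c,uv,z):
    R=c["view"][:3,:3];t=c["view"][:3,3]
    d=R.T@np.linalg.solve(c["mtx"],np.r_[uv,1]); o=-R.T@t
    return o+d*(z-o[2])/d[2]
E
python3 - <<'E'
from h import *
s=env.get_state();print({k:np.round(v,3) for k,v in s.items()})
for n in ["scene","top"]:
    c=env.read_camera(n);cv2.imwrite(f"pics/{n}0.png",c["color"])
    for t,z in [("jewel_box",.06),("latch_button_top",.06),("latch_button",.06),("lid",.064),("key_dish",.03),("lint_brush",.02),("shoehorn",.015)]:
        for d in env.boxes_of(n,t)[:2]: print(n,t,round(d["p"],2),np.round(d["location"]),np.round(back(c,d["location"],z),3))
E
```

```text
pics
{'clock': np.float64(0.0), 'joint_pos': array([-1.439,  0.314,  0.045,  1.304, -0.   ,  1.431]), 'qvel': array([ 0.001, -0.001, -0.001, -0.001, -0.   , -0.001]), 'tau': array([-3.0000e-03, -4.8062e+01,  2.9853e+01,  1.9000e-02, -0.0000e+00,
        0.0000e+00]), 'tcp_pos': array([ 0.154, -0.553,  0.23 ]), 'orientation': array([-0.001,  0.991,  0.135, -0.   ]), 'wrist_force': array([-0.506, -0.452, -0.5  ]), 'ft_torque': array([-0.006,  0.009, -0.008]), 'finger_gap': np.float64(0.085)}
scene jewel_box 0.95 [272. 206.] [ 0.573 -0.072  0.06 ]
scene latch_button_top 0.47 [282. 170.] [ 0.458 -0.132  0.06 ]
scene lid 0.97 [267. 198.] [ 0.564 -0.091  0.064]
scene key_dish 0.57 [149. 208.] [ 0.671 -0.289  0.03 ]
scene lint_brush 0.23 [280. 170.] [ 0.404 -0.179  0.02 ]
scene shoehorn 0.83 [236. 285.] [ 0.734 -0.025  0.015]
top jewel_box 0.88 [407. 294.] [ 0.542 -0.109  0.06 ]
top lid 0.69 [405. 291.] [ 0.545 -0.106  0.064]
top key_dish 0.95 [516. 228.] [ 0.661 -0.305  0.03 ]
top lint_brush 0.79 [270. 324.] [0.484 0.125 0.02 ]
top shoehorn 0.78 [364. 191.] [ 0.725 -0.038  0.015]
```

View pics/top0.png

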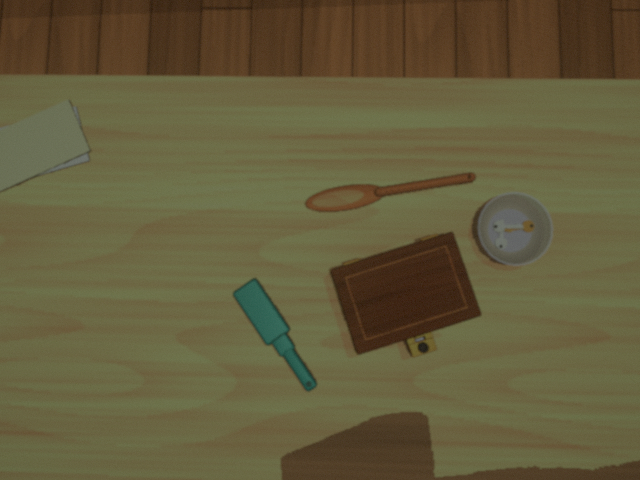

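View pics/scene0.png

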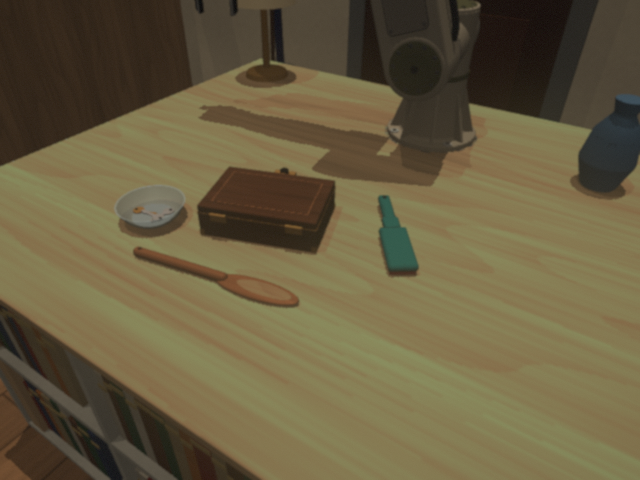

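The top view shows the box with lid corners at about (333,268), (452,235), (480,315) and (358,352), and the black button near (423,348). The brush is on its left, the dish on its right and the shoehorn behind. The scene view agrees. Next I'll fit the box pose.

```bash
python3 - <<'E'
from h import *
from scipy.optimize import least_squares
c=env.read_camera("top");im=c["color"]
cv2.imwrite("pics/crop1.png",cv2.resize(im[210:380,310:510],None,fx=4,fy=3.5,interpolation=cv2.INTER_CUBIC))
m=env.cut_out("top","lid")[0]["region"].astype(np.uint8)
k=max(cv2.findContours(m,0,2)[0],key=cv2.contourArea)
r=cv2.minAreaRect(k);print(r, cv2.boxPoints(r).round(1).tolist())
# dark button blob
g=cv2.cvtColor(im,6)[335:360,405:440];ys,xs=np.where(g<g.min()+15);w=np.array([xs.mean()+405,ys.mean()+335]);print(w,g.min(),len(xs))
print("btn",back(c,w,.06))
P=np.array([[452,235],[333,268],[358,352],[480,315]],float)
L=np.array([[.075,-.11],[.075,.11],[-.075,.11],[-.075,-.11]])
print(np.round([back(c,p,.064) for p in P],3))
def T(x,l,z):
    C,S=np.cos(x[2]),np.sin(x[2]);return np.r_[x[0]+C*l[0]-S*l[1],x[1]+S*l[0]+C*l[1],z]
f=lambda x:np.concatenate([proj(c,T(x,l,.064))-p for l,p in zip(L,P)]+[proj(c,T(x,[-.0965,0],.06))-w])
s=least_squares(f,[.54,-.11,-.3]);print(s.x,np.round(s.fun,1));print("btn fit",T(s.x,[-.0965,0],.06))
for y in(-.069,0,.069):print("tray",T(s.x,[-.022,y],.022))
E
```

```text
((405.9651794433594, 292.5556640625), (95.23748779296875, 132.16744995117188), 72.59729766845703) [[328.70001220703125, 266.8999938964844], [454.79998779296875, 227.39999389648438], [483.29998779296875, 318.20001220703125], [357.1000061035156, 357.79998779296875]]
[420.95588235 346.07352941] 27 68
btn [ 0.45479768 -0.13230642  0.06      ]
[[ 0.642 -0.185  0.064]
 [ 0.583  0.017  0.064]
 [ 0.443 -0.027  0.064]
 [ 0.508 -0.23   0.064]]
[ 0.54479479 -0.10566981  0.30270923] [ 2.2 -4.1 -2.9 -0.7 -2.4  1.7  1.9  1.4  1.3  1.3]
btn fit [ 0.45268242 -0.13443717  0.06      ]
tray [ 0.54436448 -0.17809091  0.022     ]
tray [ 0.52379508 -0.11222818  0.022     ]
tray [ 0.50322567 -0.04636544  0.022     ]
```

View pics/crop1.png

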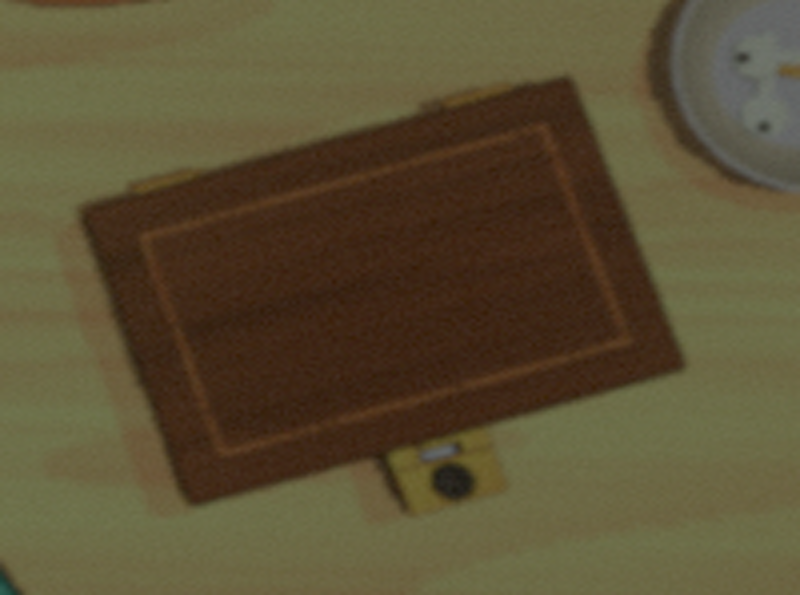

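In the crop the corners read (330,268.6), (452.5,232), (480.8,315.1) and (358,353.7), with the button at (423.2,347.1). I'll refit with those and work out the offset in tool axes.

```bash
cat >> h.py <<'E'
def rot(q):
    from scipy.spatial.transform import Rotation as R
    return R.from_quat([q[1],q[2],q[3],q[0]]).as_matrix()
def T(x,l,z):
    C,S=np.cos(x[2]),np.sin(x[2]);return np.r_[x[0]+C*l[0]-S*l[1],x[1]+S*l[0]+C*l[1],z]
def delta(target):
    s=env.get_state();Rm=rot(s["orientation"]);d=Rm.T@(np.asarray(target)-s["tcp_pos"])
    print("t",s["clock"],"tcp",np.round(s["tcp_pos"],4),"F",np.round(s["wrist_force"],2),"gap",s["finger_gap"]);print("tool x in world",np.round(Rm[:,0],3),"y",np.round(Rm[:,1],3),"delta mm",np.round(d*1e3,1),"rows",np.round(d/.02,2));return d
E
python3 - <<'E'
from h import *
from scipy.optimize import least_squares
c=env.read_camera("top")
P=np.array([[452.5,232],[330,268.6],[358,353.7],[480.8,315.1]],float);w=[423.2,347.1]
L=np.array([[.075,-.11],[.075,.11],[-.075,.11],[-.075,-.11]])
f=lambda x:np.concatenate([proj(c,T(x,l,.064))-p for l,p in zip(L,P)]+[proj(c,T(x,[-.0965,0],.06))-w])
s=least_squares(f,[.54,-.11,.3]);print(s.x,np.round(s.fun,1));b=T(s.x,[-.0965,0],.06);print("btn fit",b,back(c,w,.06))
for y in(-.069,0,.069):print("tray",T(s.x,[-.022,y],.022))
np.save("box.npy",s.x);print("f/Z px per m",np.linalg.norm(proj(c,[.5,-.1,.06])-proj(c,[.51,-.1,.06]))*100)
delta(b+[0,0,.03])
E
```

```text
[ 0.54450305 -0.10558381  0.31845225] [ 0.6 -1.7 -0.3  0.1 -1.5  1.   1.4  0.3 -0.1  0.2]
btn fit [ 0.45285496 -0.13579767  0.06      ] [ 0.45318613 -0.13603796  0.06      ]
tray [ 0.54521288 -0.1780027   0.022     ]
tray [ 0.52360919 -0.11247194  0.022     ]
tray [ 0.50200549 -0.04694118  0.022     ]
f/Z px per m 599.5732342556238
t 0.95 tcp [ 0.1544 -0.5539  0.2313] F [ 0.17  0.14 -0.24] gap 0.08540176863603877
tool x in world [0.963 0.268 0.   ] y [ 0.268 -0.963  0.   ] delta mm [ 399.8 -322.7  141.3] rows [ 19.99 -16.13   7.06]
```

Residuals are under 2 px (about 3 mm), and the button seen directly agrees with the fit to 0.5 mm. The tool is already within 3° of the box axes. I'll move over now and shut the fingers on the way.

```bash
python3 -m pendant '[[[1,-0.8,0],0,1],[[1,-0.8,0],0,1],[[1,-0.8,0],0,1],[[1,-0.8,0],0,1],[[1,-0.8,0],0,1],[[1,-0.8,0],0,1],[[1,-0.8,0],0,1],[[1,-0.8,0],0,1],[[1,-0.8,0],0,1],[[1,-0.8,0],0,1],[[1,-0.8,0],0,1],[[1,-0.8,0],0,1]]' 40
python3 -m pendant '[[[1,-0.8,0],0,1],[[1,-0.8,0],0,1],[[1,-0.8,0.8],0,1],[[1,-0.8,1],0,1],[[1,-0.8,1],0,1],[[1,-0.8,1],0,1],[[1,-0.8,1],0,1],[[0.8,-0.8,1],0,1],[[0,0,0.5],0,1],[[0,0,0],0,1],[[0,0,0],0,1]]'
python3 - <<'E'
from h import *
x=np.load("box.npy");delta(T(x,[-.0975,0],.06))
c=env.read_camera("top");cv2.imwrite("pics/top2.png",cv2.resize(c["color"][210:400,300:520],None,fx=3,fy=3))
E
```

```text
clock: 2.45
tcp_pos: [0.3346, -0.3034, 0.2315]
orientation: [0.0, 0.991, 0.136, 0.0]
wrist_force: [0.1, -0.8, 0.6]
finger_gap: -0.0003
clock: 3.82
tcp_pos: [0.4501, -0.1401, 0.106]
orientation: [0.0, 0.991, 0.135, 0.0]
wrist_force: [-0.1, -0.5, -0.0]
finger_gap: -0.0003
t 3.825 tcp [ 0.4501 -0.1401  0.106 ] F [-0.1  -0.5  -0.01] gap -0.00026929187456758383
tool x in world [0.964 0.268 0.001] y [ 0.268 -0.964  0.001] delta mm [ 2.8 -3.4 46. ] rows [ 0.14 -0.17  2.3 ]
```

View pics/top2.png

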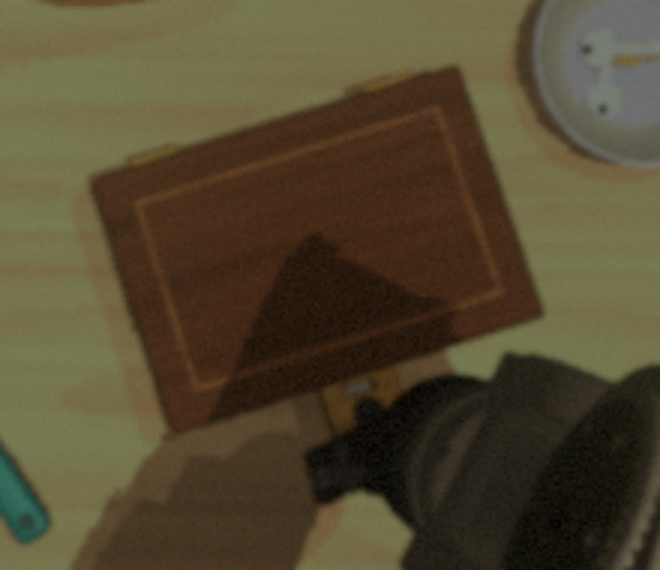

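The gripper hangs just in front of the latch, with the brass case at about (355,395) in the crop and the fingertips beside it. The 3 mm correction goes in with the press.

```bash
python3 -m pendant '[[[0.14,-0.17,0.9],0,1],[[0,0,0.9],0,1],[[0,0,0.4],0,1],[[0,0,0.2],0,1],[[0,0,0.1],0,1],[[0,0,0],0,1]]'
python3 - <<'E'
from h import *
x=np.load("box.npy");delta(T(x,[-.0965,0],.0555))
E
```

```text
clock: 4.62
tcp_pos: [0.4515, -0.1357, 0.0557]
orientation: [0.0, 0.991, 0.135, -0.0]
wrist_force: [-3.1, -1.0, 5.2]
finger_gap: -0.0002
t 4.625 tcp [ 0.4515 -0.1357  0.0557] F [-3.12 -0.96  5.17] gap -0.00021207148765696378
tool x in world [ 0.963  0.268 -0.   ] y [ 0.268 -0.963  0.001] delta mm [1.3 0.4 0.2] rows [0.06 0.02 0.01]
```

The wrist reads 5.2 N up at the 4.3 mm press depth, so the button went in. Now I'll withdraw forward and up, wait for the lid, then look.

```bash
python3 -m pendant '[[[-0.2,0,-0.8],0,1],[[-1,0,-1],0,1],[[-1,0,-1],0,1],[[-1,0,-1],0,1],[[-1,0.5,-1],0,1],[[-0.5,1,-1],0,1],[[0,1,-1],0,1],[[0,1,-1],0,1],[[0,1,-1],0,1],[[0,1,-1],0,1],[[0,1,0],0,1],[[0,1,0],0,1]]'
python3 -m pendant '[[[0,0,0],0,1],[[0,0,0],0,1],[[0,0,0],0,1],[[0,0,0],0,1],[[0,0,0],0,1],[[0,0,0],0,1],[[0,0,0],0,1],[[0,0,0],0,1],[[0,0,0],0,1],[[0,0,0],0,1],[[0,0,0],0,1],[[0,0,0],0,1]]'
python3 - <<'E'
from h import *
c=env.read_camera("scene");cv2.imwrite("pics/scene3.png",c["color"])
c=env.read_camera("top");cv2.imwrite("pics/top3.png",cv2.resize(c["color"][180:380,300:520],None,fx=3,fy=3))
for t,z in [("amber_brooch",.035),("malachite_brooch",.033),("lapis_pendant",.033),("lid",.1)]:
    for d in env.boxes_of("top",t)[:2]: print(t,round(d["p"],2),np.round(d["location"]),np.round(back(c,d["location"],z),3))
E
```

```text
clock: 6.12
tcp_pos: [0.4018, -0.3059, 0.2507]
orientation: [-0.0, 0.991, 0.136, 0.0]
wrist_force: [-0.0, -0.2, 0.3]
finger_gap: 0.0001
clock: 7.62
tcp_pos: [0.4014, -0.3051, 0.2513]
orientation: [0.0, 0.991, 0.135, 0.0]
wrist_force: [0.9, 0.2, -0.6]
finger_gap: -0.0002
amber_brooch 0.82 [407. 300.] [ 0.531 -0.113  0.035]
amber_brooch 0.69 [400. 265.] [ 0.591 -0.1    0.035]
malachite_brooch 0.69 [369. 313.] [ 0.507 -0.048  0.033]
lapis_pendant 0.85 [444. 290.] [ 0.55  -0.177  0.033]
lid 0.67 [390. 227.] [ 0.65  -0.075  0.1  ]
```

View pics/top3.png

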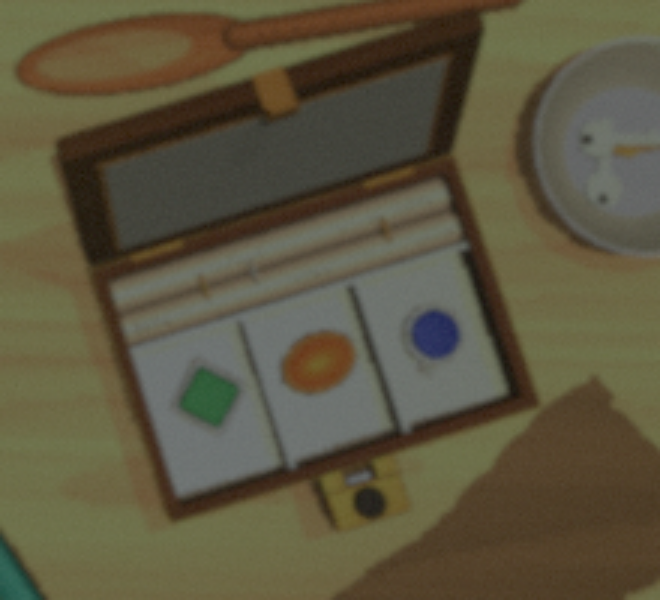

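View pics/scene3.png

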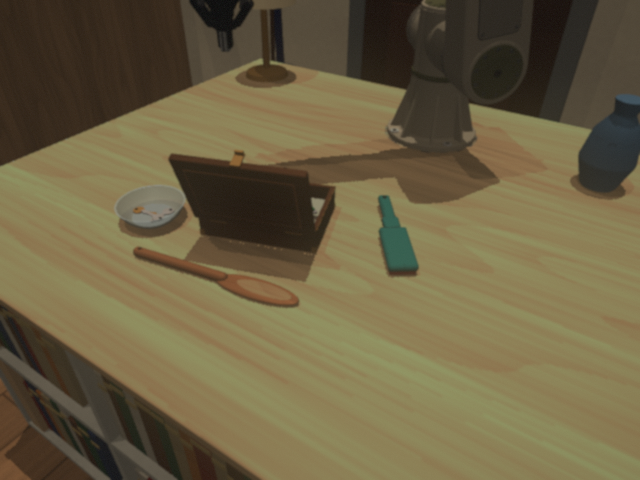

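The lid is up. Amber is in the middle compartment at crop (318,361), pixel (406,300); malachite is left, lapis right. The networks' second amber hit at (400,265) is on the ring rolls, so it's false. I'll check whether the lid is at 1.9 rad and locate the brooch by its colour.

```bash
python3 - <<'E'
from h import *
x=np.load("box.npy")
c=env.read_camera("top");im=c["color"];v=im.copy()
for a,col in((1.5,(255,0,0)),(1.7,(0,255,255)),(1.9,(0,0,255))):
    for y in(-.11,.11):
        r=np.array([-.15,.014]);bx=.075+np.cos(a)*r[0]+np.sin(a)*r[1];bz=.05-np.sin(a)*r[0]+np.cos(a)*r[1]
        p=proj(c,T(x,[bx,y],bz));print(a,p.round(1),round(bz,3));cv2.circle(v,tuple(int(i) for i in p.round()),1,col,-1)
cv2.imwrite("pics/top4.png",cv2.resize(v[160:380,300:520],None,fx=2.7,fy=2.7,interpolation=cv2.INTER_CUBIC))
h=cv2.cvtColor(im,40);m=((h[...,0]>5)&(h[...,0]<22)&(h[...,1]>140)&(h[...,2]>60)).astype(np.uint8);k=np.zeros_like(m);k[285:316,390:424]=1
ys,xs=np.where(m*k);w=[xs.mean(),ys.mean()];print(w,len(xs),np.ptp(xs),np.ptp(ys))
n=env.cut_out("top","amber_brooch")[0]["region"];print("net",np.argwhere(n).mean(0)[::-1])
b=back(c,w,.03);print(b);delta(b[:2].tolist()+[.056])
E
```

```text
1.5 [474.6 216.6] 0.201
1.5 [329.2 261.8] 0.201
1.7 [467.2 197.7] 0.197
1.7 [323.1 242.3] 0.197
1.9 [459.3 180.7] 0.187
1.9 [317.5 224.6] 0.187
[np.float64(405.7161716171617), np.float64(300.2937293729373)] 303 21 18
net [406.29620253 300.69113924]
[ 0.53015297 -0.11122863  0.03      ]
t 8.025 tcp [ 0.4014 -0.3051  0.2513] F [ 0.44 -0.42  0.19] gap -0.000416740356508466
tool x in world [0.963 0.268 0.   ] y [ 0.268 -0.963  0.   ] delta mm [ 176.  -152.2  195.3] rows [ 8.8  -7.61  9.76]
```

View pics/top4.png

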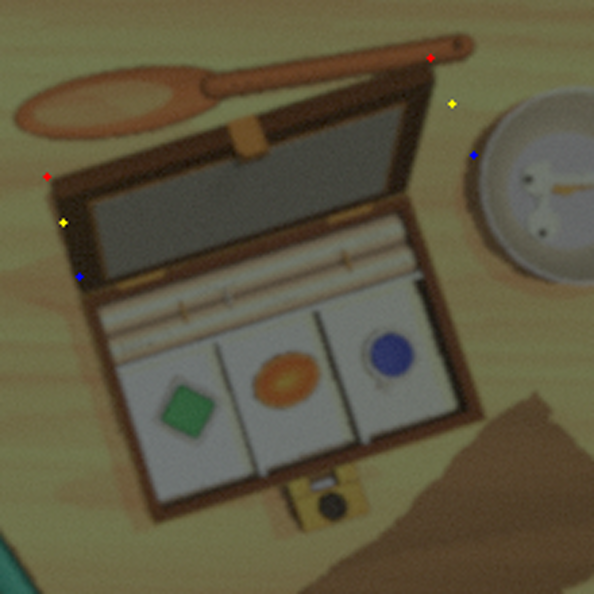

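The lid edge sits on the red 1.9 rad marks, so it's fully open. Colour and network agree on amber to 0.7 px. The target is (0.530, -0.111), at tip height 0.055.

```bash
python3 -m pendant '[[[0.98,-0.845,0],0,1],[[0.98,-0.845,0],0,1],[[0.98,-0.845,0],0,1],[[0.98,-0.845,0],0,1],[[0.98,-0.845,0],0,1],[[0.98,-0.845,0],0,1],[[0.98,-0.845,0],0,1],[[0.98,-0.845,0],0,1],[[0.96,-0.85,0],0,1],[[0,0,1],0,1],[[0,0,1],0,1],[[0,0,1],0,1]]'
python3 -m pendant '[[[0,0,1],0,1],[[0,0,1],0,1],[[0,0,1],0,1],[[0,0,1],0,1],[[0,0,0.5],0,1],[[0,0,0],0,1],[[0,0,0],0,1]]'
python3 - <<'E'
from h import *
c=env.read_camera("top");cv2.imwrite("pics/top5.png",cv2.resize(c["color"][160:380,300:520],None,fx=2.7,fy=2.7))
delta([.5302,-.1112,.0555])
E
```

```text
clock: 9.52
tcp_pos: [0.5302, -0.111, 0.1907]
orientation: [0.0, 0.991, 0.136, 0.0]
wrist_force: [-1.0, -0.4, -0.2]
finger_gap: -0.0003
clock: 10.4
tcp_pos: [0.5307, -0.1114, 0.1021]
orientation: [0.0, 0.991, 0.135, 0.001]
wrist_force: [0.3, -0.2, 0.0]
finger_gap: 0.0
t 10.45 tcp [ 0.5308 -0.1115  0.1022] F [ 1.26 -0.55 -0.96] gap -3.9718129186009466e-05
tool x in world [0.963 0.268 0.001] y [ 0.268 -0.963  0.001] delta mm [-0.5 -0.5 46.7] rows [-0.03 -0.02  2.33]
```

View pics/top5.png

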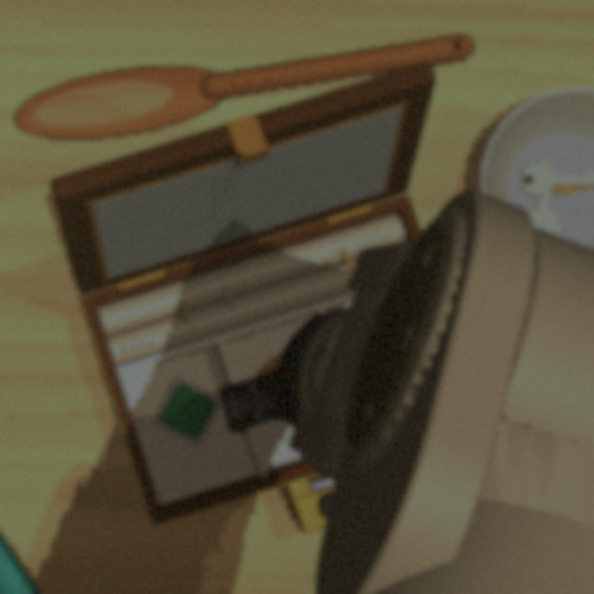

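The hand is over the middle compartment, clear of the upright lid, with an amber edge showing at (270,365). Descend and hold.

```bash
python3 -m pendant '[[[-0.02,-0.02,0.9],0,1],[[0,0,0.9],0,1],[[0,0,0.5],0,1],[[0,0,0],0,1],[[0,0,0],0,1]]'
python3 - <<'E'
from h import *
delta([.5302,-.1112,.0555])
c=env.read_camera("scene");cv2.imwrite("pics/scene6.png",cv2.resize(c["color"][120:320,100:400],None,fx=2.6,fy=2.6))
E
```

```text
clock: 11.08
tcp_pos: [0.5302, -0.1112, 0.056]
orientation: [0.0, 0.991, 0.135, 0.001]
wrist_force: [0.3, -0.3, 0.1]
finger_gap: -0.0002
t 11.075 tcp [ 0.5302 -0.1112  0.056 ] F [ 0.26 -0.32  0.14] gap -0.0001695307034157193
tool x in world [0.963 0.268 0.001] y [ 0.268 -0.963  0.001] delta mm [0.  0.1 0.5] rows [0.   0.   0.03]
```

View pics/scene6.png

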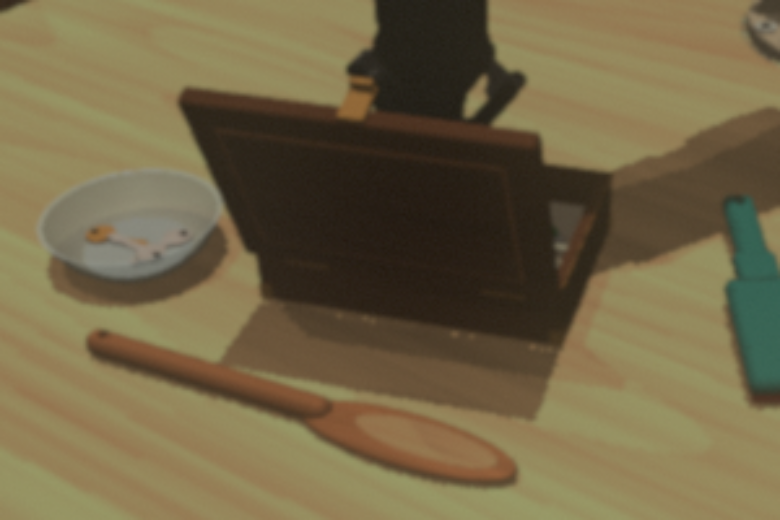

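The fingertips are at 0.056 m, 21 mm above the brooch, with no contact force. The lid is open with the hand in front of it. Hold for 3.2 s, then withdraw.

```bash
python3 -m pendant '[[[0,0,0.03],0,1],[[0,0,0],0,1],[[0,0,0],0,1],[[0,0,0],0,1],[[0,0,0],0,1],[[0,0,0],0,1],[[0,0,0],0,1],[[0,0,0],0,1],[[0,0,0],0,1],[[0,0,0],0,1],[[0,0,0],0,1],[[0,0,0],0,1]]'
python3 -m pendant '[[[0,0,0],0,1],[[0,0,0],0,1],[[0,0,0],0,1],[[0,0,0],0,1],[[0,0,0],0,1],[[0,0,0],0,1],[[0,0,0],0,1],[[0,0,0],0,1],[[0,0,0],0,1],[[0,0,0],0,1],[[0,0,0],0,1],[[0,0,0],0,1]]'
python3 -m pendant '[[[0,0,-1],0,1],[[0,0,-1],0,1],[[0,0,-1],0,1],[[0,0,-1],0,1],[[0,0,-1],0,1],[[0,0,-1],0,1],[[0,0,-1],0,1],[[0,0,-1],0,1],[[0,0,-1],0,1],[[0,0,-1],0,1],[[-0.9,0.8,0],0,1],[[-0.9,0.8,0],0,1]]'
python3 -m pendant '[[[-0.9,0.8,0],0,1],[[-0.9,0.8,0],0,1],[[-0.9,0.8,0],0,1],[[-0.9,0.8,0],0,1],[[-0.9,0.8,0],0,1],[[-0.9,0.8,0],0,1],[[-0.9,0.8,0],0,1],[[-0.9,0.8,0],0,1],[[-0.9,0.8,0],0,1],[[-0.9,0.8,0],0,1],[[0,0,0],0,1],[[0,0,0],0,1]]'
python3 - <<'E'
from h import *
print(env.get_state()["qvel"].round(3))
c=env.read_camera("top");cv2.imwrite("pics/top7.png",c["color"])
for t,z in [("amber_brooch",.035),("malachite_brooch",.033),("lapis_pendant",.033),("key_dish",.03),("lint_brush",.02),("shoehorn",.015)]:
    for d in env.boxes_of("top",t)[:1]: print(t,round(d["p"],2),np.round(d["location"]),np.round(back(c,d["location"],z),3))
E
```

```text
clock: 12.62
tcp_pos: [0.5296, -0.1109, 0.0547]
orientation: [0.0, 0.991, 0.135, -0.0]
wrist_force: [0.1, -0.1, -0.5]
finger_gap: -0.0002
clock: 14.12
tcp_pos: [0.5296, -0.1109, 0.0547]
orientation: [0.0, 0.991, 0.136, 0.0]
wrist_force: [0.1, -0.4, -0.0]
finger_gap: -0.0003
clock: 15.62
tcp_pos: [0.5034, -0.1517, 0.255]
orientation: [0.0, 0.991, 0.136, 0.0]
wrist_force: [-0.0, -0.5, -0.3]
finger_gap: 0.0003
clock: 17.12
tcp_pos: [0.3732, -0.3534, 0.2546]
orientation: [-0.0, 0.991, 0.135, 0.0]
wrist_force: [-0.1, 0.9, -0.7]
finger_gap: 0.0002
[ 0.014 -0.002 -0.001 -0.001 -0.    -0.004]
amber_brooch 0.71 [409. 299.] [ 0.533 -0.117  0.035]
malachite_brooch 0.96 [371. 312.] [ 0.509 -0.05   0.033]
lapis_pendant 0.74 [444. 293.] [ 0.543 -0.176  0.033]
key_dish 0.91 [515. 229.] [ 0.658 -0.303  0.03 ]
lint_brush 0.71 [268. 323.] [0.486 0.129 0.02 ]
shoehorn 0.94 [363. 189.] [ 0.73  -0.036  0.015]
```

View pics/top7.png

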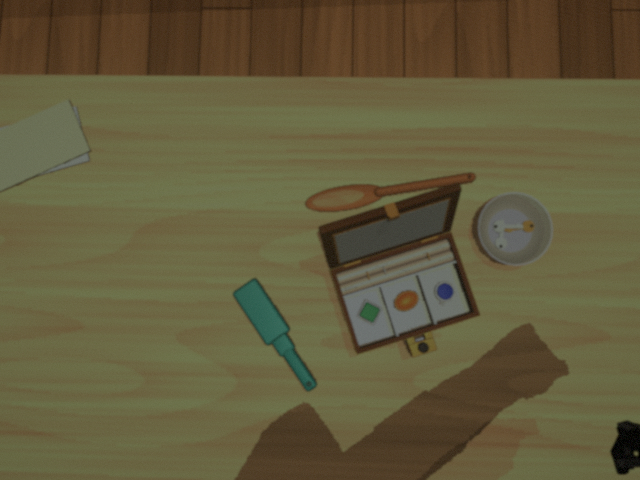

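The lid is open and all three pieces are still in place: amber at (406,300), malachite at (370,312), lapis at (445,292). The dish, brush and shoehorn sit at their first pixels, and the hand is well away at the lower right. Handing in.

```bash
python3 -c "
from workcell import env
print(env.hand_in())"
```

```text
the job is handed in; nothing more can be done
None
```

The amber brooch is in the middle compartment. I pressed the latch, let the lid spring fully open, and held the shut fingertips about 20 mm above the brooch for just over 3 s. Then I raised the hand, moved it about 29 cm from the brooch and handed in at about 17.5 s.

**Last checks:**
- **Lid:** its edge matched the 1.9 rad position before I pointed, and the final top picture shows it still fully open.
- **Jewellery:** no contact force showed at the readings taken during the hold. In the pictures all three pieces were where they had been.
- **Other things:** the key dish, lint brush and shoehorn appear unmoved, with network positions within about 2 px of the start.

**Disagreements:**
- **False amber hit:** the network once reported a second amber brooch on the ring rolls. The picture showed nothing there, so I ignored it.
- **Position scatter:** its repeat positions for the jewellery moved by up to 3 px (2 to 7 mm), which I took as its own error.
- **Side force:** while pressing the button the wrist also read about 3 N sideways. It was gone once I withdrew; I don't know what caused it.

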